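# Weigh a clock weight on the rocking balance

## Task

Weigh the brass clock weight on the rocking balance: first set it down gently, upright, in the rimmed pan of the tray, then slide the steel counterweight block off its ledge onto the other half of the tray, without lifting it, and nudge it along until the tray rests level by itself with both loads on it. Do not disturb the bottle, the wooden roll or the pen cup.

Things in the scene. Friction and masses are not known exactly. Their poses are not given: they have to be found in the camera images.
- stand: Fixed grey stand of the balance, position and yaw vary. Origin: on the bench directly below the tray's pivot. Its y axis runs along the tray, from the pan half (-y) to the block half and the ledge (+y); its x axis is the pivot's axis. Base plate 130 x 500 mm, 12 mm high, from y = -160 to 340 mm. Two upright cheeks carry the pivot at x = +-56 mm, y within 25 mm of 0, up to 70 mm high; the pivot is 55 mm above the bench. Beyond the tray's +y end stands the ledge.
- ledge (a point): Centre of the fixed ledge's flat top, 82 mm above the bench, at y = 252 mm in the stand's frame. The ledge is 90 mm wide and 155 mm long in y (stand y = 174 to 330 mm), open at both ends, with side rails 6 mm high and 69 mm apart that guide the block. Its top is about 2 mm higher than the tray's end when that end is fully raised, with a gap of about 5 mm between them.
- tray (a joint): Tilt of the aluminium rocking tray (340 mm long, 96 mm wide, 8 mm thick) about its pivot, rad: 0 = level, positive = block half (+y) up and pan half down, stops at +-0.06. A centring spring of 3.5 N m/rad and a damper hold the empty tray level; one load alone tips it against its stop. After a change the tray settles within about 1 s. With both loads on, shifting the block by 10 mm changes the tilt by about 0.028 rad; pushing on the block while reading disturbs the tilt.
- tray_mid (a point): Centre of the tray's top face, above the pivot (15 mm above its axis, 70 mm above the bench when level); turns with the tray. Its y axis runs along the tray towards the block half, its z axis is normal to the tray. The tray reaches y = -170 to +170 mm. Block half (y = 9 to 169 mm): flat, with two side rails 6 mm high, 72 mm apart.
- pan (a point): Centre of the rimmed pan on the tray's -y half, on the tray's top face, 110 mm from the pivot. Inside the rim the pan is 80 mm square; the rim is 6 mm high and 4 mm thick.
- clock_weight: Brass clock weight, an upright cylinder 50 mm in diameter and 80 mm high, with a small stud and hanging eye on top, to 97 mm. Mass unknown, 0.56 to 0.84 kg. Stands on the bench to the robot's right. Origin: centre of its underside.
- block: Dark steel counterweight block, 64 mm (x, across the rails) x 60 mm (y, along the rails) x 45 mm high, 0.8 kg. Stands between the ledge's rails at the start, square to them. Origin: centre of its underside; its axes agree with the stand's. In balance its centre stands roughly 65 to 130 mm from the pivot, depending on the clock weight's mass and place.
- bottle: White plastic bottle, 72 mm in diameter, 190 mm high, a bystander beyond the balance. Origin: centre of its underside.
- wood_roll: Upright wooden roll, 56 mm in diameter, 85 mm high, a bystander beyond the balance. Origin: centre of its underside.
- pen_cup: Empty dark steel pen cup, 72 mm in diameter, 95 mm high, a bystander beyond the balance. Origin: centre of its underside.
Not all that is in view belongs to the job. What is shaped like the clock_weight but blue or orange is not meant.

How it is judged:
By the outcome, as a careful person would: the job done as asked, in the order asked, and still so for the second after the job is handed in, with the robot touching nothing.
It also fails if it takes over 61 s, if anything falls off the work surface, if the arm or the gripper's body presses on something with over 40 N, if the wrist force passes 120 N, or if a joint passes its speed limit or range.

## Robot

A 6-joint arm with a two-finger parallel gripper is mounted at the origin on the work surface. World frame = base frame: x ahead of the robot, y to its left, z up, the work surface at z = 0. Lengths are in m, angles in rad, forces in N, time in s.
With the tool pointing down it reaches from about 0.25 to 0.725 m from the base axis. Payload 4 kg.
Tool frame: the origin (TCP) lies on the centre line of the jaws, within the pads' length; the fingertips stand 14 mm ahead of it and the grasp point (between the pads) lies 5 mm behind it; z points along the fingers, x is the direction in which the jaws open and shut, and the axes are right-handed (so a half turn about z gives the same grasp; the last joint's range is limited). The gripper opens to 85 mm and grips with 20 to 120 N. Pads are 22 mm wide; open, the fingers measure 114 mm over their backs; the gripper's body (76 mm by 85 mm) begins 54 mm behind the grasp point. The pads swing forward as they close: fully open they stand 13 mm farther back than shut.
Start: joints at [-1.291, 0.241, 0.005, 1.335, 0, 1.571], TCP at [0.138, -0.481, 0.245] pointing down, gripper open.
Joint ranges: [-2.72, 2.72], [-1.05, 1.87], [-1.09, 1.28], [-1.99, 2.15], [-1.42, 1.44], [-3.14, 3.14]. Speed limits (rad/s): [2.79, 2.79, 3.14, 3.14, 3.14, 3.14].

## Interface

Orientations are given as a unit quaternion [x, y, z, w].
In Python, from workcell import bot gives the robot as it stands.
- The arm moves only by the tool play_rows, never from a script. Its argument "motion" is a list of rows, each an object with "fingers": the closure, from -1 (fully open) to 1 (shut), so that 0 is half open; "translation": the shift along the tool's x, y, z in cm, a list of three; "roll": the turn about the tool's z in degrees. A call has 1 to 20 rows; each row is the pose to reach, as a shift and turn from the pose commanded when the call began, along the tool's axes at that moment; what a row does not reach only later rows make up. A row lasts 1/12 s, in which the tool goes at most 41.7 mm and 7.16 degrees, less where a joint would pass 70% of its speed; a pose out of reach is approached as far as the arm can. A call with a gripper value outside its range is refused whole. The fingers move at their own pace and stop on an object; the grip force is fixed at half the most. Time passes only in rows, so rows that repeat a pose let the fingers close. It gives the time, the measured TCP pose, the force and the opening at its end, in the units of the state.
- bot.get_obs(): the state, without advancing time (a new reading comes with each control period).
- bot.camera(name): name is "side" or "top"; returns a dict with "pixels" (400x640x3 uint8, red, green, blue), "intrinsics" (3x3 intrinsics, pixels), "world_to_cam" (4x4, takes a point from world to camera coordinates). Camera axes: x right, y down, z forward; pixel columns grow to the right and rows downward; lengths in m; the calibration is good to about 2 mm. A picture is of the moment at which its call begins. There is no depth.
- bot.job_done(): hands the job in, once; it reports no verdict.
The state is a dict: "clock": time; "joint_pos": joint angles; "joint_vel": joint speeds; "tau": joint torques, N m; "eef_pos": TCP position; "tool_rot": TCP orientation; "ft_force": force on the tool from outside, world axes, zero at the start; "ft_torque": the same for the moment, N m; "grip_width": finger opening in m.
Only numpy, scipy, OpenCV 4.12 (cv2) and the standard library are available. Lean on these libraries where they do the work, as an engineer would, in place of code of your own. Each camera call takes 0.05 s, during which the arm holds its last target. There are 200 camera calls.

## Working session

There is one attempt and no reset: what is moved stays moved. The work goes in short steps, Python scripts to look and compute and a tool call to move; the robot and the scene stay as the last step left them, time stands still between calls to the robot, and variables do not carry over. Pictures are saved under pics/ and viewed, about 8 in all and at most 12, crops included, and the job is handed in when it is done.

Besides the shell and the picture viewer there is one more tool, called after "Call:" by a JSON object that holds its "api" and its "payload". play_rows: Moves the arm, as the interface text tells. Its arguments: {"type":"object","properties":{"motion":{"type":"array","items":{"type":"object","properties":{"fingers":{"type":"number"},"translation":{"type":"array","items":{"type":"number"}},"roll":{"type":"number"}}}}},"required":["motion"]}

```bash
mkdir -p pics; cat > h.py <<'E'
import numpy as np, cv2
from workcell import bot
def cam(n,fn=None):
    c=bot.camera(n); im=c["pixels"][:,:,::-1].copy()
    if fn: cv2.imwrite("pics/"+fn,im)
    return im,np.array(c["intrinsics"]),np.array(c["world_to_cam"])
def ray(K,T,uv):
    d=np.linalg.solve(K,np.array([uv[0],uv[1],1.])); R=T[:3,:3]; t=T[:3,3]
    return -R.T@t, R.T@d
def onz(K,T,uv,z):
    o,d=ray(K,T,uv); return o+d*(z-o[2])/d[2]
def proj(K,T,p):
    q=K@(T[:3,:3]@np.asarray(p,float)+T[:3,3]); return q[:2]/q[2]
E
python3 - <<'E'
from h import *
o=bot.get_obs(); print({k:np.round(v,3) for k,v in o.items()})
for n in("top","side"):
    im,K,T=cam(n,n+"0.png"); np.savez(n+"0.npz",K=K,T=T); print(n,np.round(K,1).tolist(),np.round(T,3).tolist())
E
```

```text
{'clock': np.float64(0.0), 'joint_pos': array([-1.291,  0.241,  0.004,  1.335, -0.   ,  1.571]), 'joint_vel': array([-0.   ,  0.001, -0.   ,  0.001, -0.001,  0.001]), 'tau': array([ 1.0000e-03, -3.7232e+01,  2.5241e+01,  1.7000e-02,  0.0000e+00,
        0.0000e+00]), 'eef_pos': array([ 0.138, -0.48 ,  0.244]), 'tool_rot': array([ 0.799, -0.602, -0.001, -0.001]), 'ft_force': array([ 0.275, -0.065, -0.636]), 'ft_torque': array([-0.046, -0.037, -0.003]), 'grip_width': np.float64(0.086)}
top [[516.9, 0.0, 311.1], [0.0, 516.9, 202.3], [0.0, 0.0, 1.0]] [[-0.011, -1.0, -0.005, -0.088], [-0.997, 0.011, -0.078, 0.577], [0.078, 0.004, -0.997, 1.406], [0.0, 0.0, 0.0, 1.0]]
side [[415.6, 0.0, 328.0], [0.0, 415.6, 195.2], [0.0, 0.0, 1.0]] [[-0.876, -0.483, -0.004, 0.417], [-0.284, 0.523, -0.804, 0.27], [0.39, -0.703, -0.595, 0.828], [0.0, 0.0, 0.0, 1.0]]
```

```bash
ls .
```

```text
h.py
pics
side0.npz
top0.npz
```

View pics/top0.png

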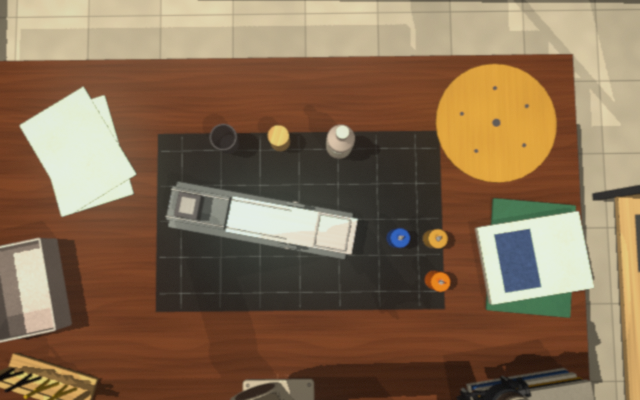

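View pics/side0.png

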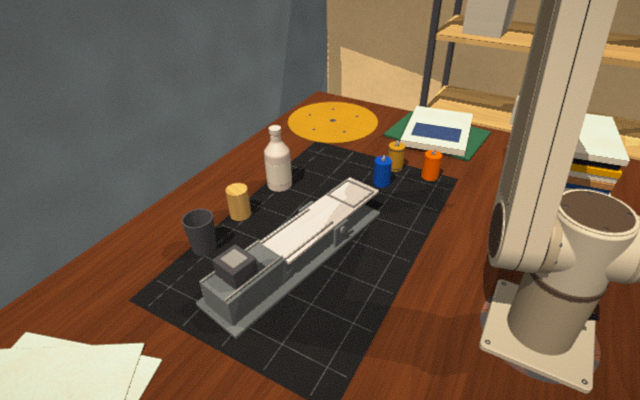

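The top view shows the tray running from about (170,200) to (357,240), the block at (187,206), brass at (437,239), blue at (400,238) and orange at (440,281). The side view agrees, with brass at (397,155). Next I'll measure these.

```bash
python3 - <<'E'
from h import *
ims={n:cv2.imread(f"pics/{n}0.png") for n in("top","side")}
C={n:np.load(n+"0.npz") for n in ims}
# zoom crops
a=cv2.resize(ims["top"][175:265,155:365],None,fx=3.8,fy=3.8,interpolation=cv2.INTER_CUBIC)
b=cv2.resize(ims["side"][170:335,195:385],None,fx=1.5,fy=1.5,interpolation=cv2.INTER_CUBIC)
c=cv2.resize(ims["top"][215:300,385:460],None,fx=2.9,fy=2.9,interpolation=cv2.INTER_CUBIC)
W=np.zeros((342+248,798,3),np.uint8); W[:342,:798]=a; W[342:342+b.shape[0],:b.shape[1]]=b; W[342:342+c.shape[0],400:400+c.shape[1]]=c
cv2.imwrite("pics/crop1.png",W)
for n,im in ims.items():
    hsv=cv2.cvtColor(im,cv2.COLOR_BGR2HSV)
    for nm,lo,hi,roi in (("brass",(16,110,90),(30,255,255),(425,222,460,256) if n=="top" else (385,135,410,175)),
                         ("orange",(3,150,90),(15,255,255),(420,262,460,300) if n=="top" else (420,145,445,185)),
                         ("blue",(100,120,40),(130,255,255),(385,222,415,255) if n=="top" else (370,150,395,190))):
        x0,y0,x1,y1=roi; m=cv2.inRange(hsv,lo,hi)[y0:y1,x0:x1]
        v,u=np.nonzero(m); print(n,nm,len(u),u.min()+x0,u.max()+x0,v.min()+y0,v.max()+y0,u.mean()+x0,v.mean()+y0)
    # tray white
im=ims["top"]; hsv=cv2.cvtColor(im,cv2.COLOR_BGR2HSV)
m=cv2.inRange(hsv,(0,0,165),(180,70,255)); m[:180]=0;m[265:]=0;m[:,:215]=0;m[:,362:]=0
cs,_=cv2.findContours(m,0,2); c=max(cs,key=cv2.contourArea); r=cv2.minAreaRect(c); print(r)
K,T=C["top"]["K"],C["top"]["T"]
for p in cv2.boxPoints(r): print(np.round(p,1),np.round(onz(K,T,p,.07),4))
E
```

```text
top brass 363 425 447 229 248 435.801652892562 238.44077134986225
top orange 793 424 459 262 299 445.0945775535939 280.11601513240856
top blue 349 387 410 228 247 398.2951289398281 237.63037249283667
side brass 378 388 405 141 171 396.35978835978835 154.96560846560845
side orange 632 420 444 150 180 431.3322784810127 164.62183544303798
side blue 502 373 391 156 187 381.75099601593627 172.08565737051794
((290.968017578125, 224.67599487304688), (127.9030990600586, 36.76095962524414), 10.30484676361084)
[224.8 231.3] [0.4975 0.1359 0.07  ]
[231.3 195.2] [0.594  0.1185 0.07  ]
[357.2 218. ] [ 0.529 -0.217  0.07 ]
[350.6 254.2] [ 0.4333 -0.1978  0.07  ]
```

View pics/crop1.png

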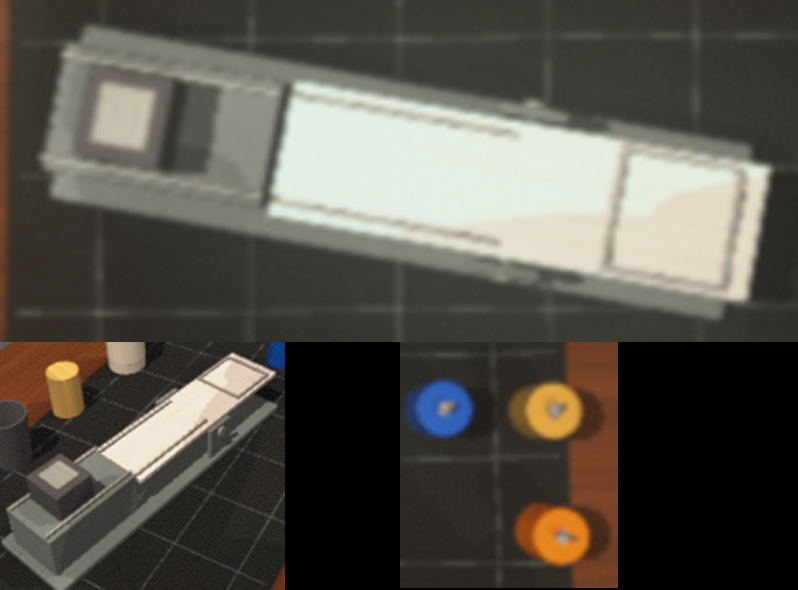

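The crop shows the tray corners at about (290,83), (267,215), (769,167) and (748,300), the pan rim centred at (676,217), and the brass top circle at (554,411) in crop pixels.

```bash
python3 - <<'E'
from h import *
C={n:np.load(n+"0.npz") for n in("top","side")}
K,T=C["top"]["K"],C["top"]["T"]
f=lambda c:(155+c[0]/3.8,175+c[1]/3.8); g=lambda c:(385+(c[0]-400)/2.9,215+(c[1]-342)/2.9)
print("pan",onz(K,T,f((675.75,216.5)),.076)," block",onz(K,T,f((125,117)),.127))
b0=np.array(cv2.boxPoints(((290.968,224.676),(127.903,36.761),10.305)))
P=np.array([onz(K,T,p,.07) for p in b0]); m=P.mean(0); ax=P[0]+P[1]-P[2]-P[3]; ax/=np.linalg.norm(ax); print("mid",m,"ax",ax,"pan by geom",m-.11*ax)
for n,c in(("brass",(554,411)),("blue",(445,409)),("orange",(561,537))):
    p=onz(K,T,g(c),.08); print(n,p)
    K2,T2=C["side"]["K"],C["side"]["T"]; print("  side uv base/top",proj(K2,T2,[*p[:2],0]),proj(K2,T2,[*p[:2],.08]))
K2,T2=C["side"]["K"],C["side"]["T"]
print("tray in side", [proj(K2,T2,p) for p in P])
o=bot.get_obs(); from scipy.spatial.transform import Rotation as R
print(R.from_quat(o["tool_rot"]).as_matrix().round(3), o["eef_pos"])
E
```

```text
pan [ 0.49249696 -0.15139454  0.076     ]  block [0.56252117 0.22071931 0.127     ]
mid [ 0.51343961 -0.04011618  0.07      ] ax [0.18954234 0.98187255 0.        ] pan by geom [ 0.49258995 -0.14812216  0.07      ]
brass [ 0.47144999 -0.42812059  0.08      ]
  side uv base/top [394.83499765 167.49700812] [397.23693125 145.33843913]
blue [ 0.47433911 -0.32928978  0.08      ]
  side uv base/top [381.72618787 182.95681702] [383.7438132 160.1486485]
orange [ 0.35802618 -0.43103861  0.08      ]
  side uv base/top [430.00129472 176.62413826] [433.85490357 154.05635155]
tray in side [array([288.44185936, 262.66687387]), array([256.74332566, 242.83745258]), array([349.23399566, 177.15975261]), array([378.51959296, 190.44209122])]
[[ 0.276 -0.961 -0.001]
 [-0.961 -0.276  0.002]
 [-0.002 -0.    -1.   ]] [ 0.13794219 -0.48002313  0.24449791]
```

Call:
{"api": "play_rows", "payload": {"motion": [{"translation":[1,-8,0],"roll":-7,"fingers":-1},{"translation":[2,-16,0],"roll":-14,"fingers":-1},{"translation":[3,-24,0],"roll":-21,"fingers":-1},{"translation":[4.2,-33.5,0],"roll":-29,"fingers":-1},{"translation":[4.2,-33.5,0],"roll":-29,"fingers":-1},{"translation":[4.2,-33.5,0],"roll":-29,"fingers":-1},{"translation":[4.2,-33.5,0],"roll":-29,"fingers":-1},{"translation":[4.2,-33.5,0],"roll":-29,"fingers":-1},{"translation":[4.2,-33.5,0],"roll":-29,"fingers":-1},{"translation":[4.2,-33.5,3],"roll":-29,"fingers":-1},{"translation":[4.2,-33.5,6],"roll":-29,"fingers":-1},{"translation":[4.2,-33.5,9],"roll":-29,"fingers":-1},{"translation":[4.2,-33.5,11],"roll":-29,"fingers":-1},{"translation":[4.2,-33.5,11],"roll":-29,"fingers":-1}]}}

```text
clock: 1.27
eef_pos: [0.4685, -0.4256, 0.1288]
tool_rot: [0.924, -0.382, -0.006, -0.002]
ft_force: [-1.2, 0.9, 0.1]
grip_width: 0.0855
```

```bash
cat > st.py <<'E'
from h import *
from scipy.spatial.transform import Rotation as R
MID=np.array([0.51344,-0.04012]); AX=np.array([0.18954,0.98187]); XX=np.array([.98187,-.18954])
def st(target=None,yaw=None):
    o=bot.get_obs(); M=R.from_quat(o["tool_rot"]).as_matrix(); p=np.array(o["eef_pos"])
    y=np.degrees(np.arctan2(M[1,0],M[0,0])); d=p[:2]-MID
    print("t",round(float(o["clock"]),2),"p",p.round(4),"yaw",y.round(1),"standxy",(d@XX).round(4),(d@AX).round(4),"F",np.round(o["ft_force"],1),"grip",round(float(o["grip_width"]),4),"z-tilt",M[:,2].round(3))
    if target is not None: print(" move cm",(M.T@(np.asarray(target)-p)*100).round(2),"roll",None if yaw is None else round(y-yaw,1))
    return p,M
def S(x,y,z): return np.append(MID+x*XX+y*AX,z)
E
python3 -c "
from st import *
st([0.4715,-0.428,0.055],-45)"
```

```text
t 1.27 p [ 0.4685 -0.4256  0.1288] yaw -45.0 standxy 0.0289 -0.387 F [-1.2  0.9  0.1] grip 0.0855 z-tilt [-0.009  0.008 -1.   ]
 move cm [ 0.47 -0.05  7.37] roll 0.0
```

Call:
{"api": "play_rows", "payload": {"motion": [{"translation":[0,0,2],"roll":0,"fingers":-1},{"translation":[0,0,4],"roll":0,"fingers":-1},{"translation":[0,0,6],"roll":0,"fingers":-1},{"translation":[0,0,7.9],"roll":0,"fingers":-1},{"translation":[0,0,7.9],"roll":0,"fingers":-1},{"translation":[0,0,7.9],"roll":0,"fingers":-1},{"translation":[0,0,7.9],"roll":0,"fingers":1},{"translation":[0,0,7.9],"roll":0,"fingers":1},{"translation":[0,0,7.9],"roll":0,"fingers":1},{"translation":[0,0,7.9],"roll":0,"fingers":1},{"translation":[0,0,7.9],"roll":0,"fingers":1},{"translation":[0,0,7.9],"roll":0,"fingers":1},{"translation":[0,0,7.9],"roll":0,"fingers":1},{"translation":[0,0,7.9],"roll":0,"fingers":1},{"translation":[0,0,7.9],"roll":0,"fingers":1},{"translation":[0,0,7.9],"roll":0,"fingers":1}]}}

```text
clock: 2.6
eef_pos: [0.4725, -0.4292, 0.0586]
tool_rot: [0.924, -0.382, 0.002, 0.001]
ft_force: [-1.0, 1.3, 6.8]
grip_width: 0.0486
```

```bash
python3 -c "
from st import *
st()"
```

```text
t 2.6 p [ 0.4725 -0.4292  0.0586] yaw -45.0 standxy 0.0336 -0.3898 F [-1.   1.3  6.8] grip 0.0486 z-tilt [ 0.003 -0.002 -1.   ]
```

Call:
{"api": "play_rows", "payload": {"motion": [{"translation":[0,0,-1],"roll":0,"fingers":1},{"translation":[0,0,-3],"roll":0,"fingers":1},{"translation":[0,0,-6],"roll":0,"fingers":1},{"translation":[0,0,-9],"roll":0,"fingers":1},{"translation":[0,0,-12],"roll":0,"fingers":1},{"translation":[0,0,-14],"roll":0,"fingers":1},{"translation":[0,0,-14],"roll":0,"fingers":1},{"translation":[0,0,-14],"roll":0,"fingers":1},{"translation":[0,0,-14],"roll":0,"fingers":1},{"translation":[0,0,-14],"roll":0,"fingers":1}]}}

```text
clock: 3.43
eef_pos: [0.4701, -0.427, 0.1928]
tool_rot: [0.924, -0.382, -0.003, -0.001]
ft_force: [-1.3, 0.4, -8.7]
grip_width: 0.0483
```

```bash
python3 -c "
from st import *
st([*(S(0,-.11,0)[:2]),.1986],-10.9); cam('side','side1.png')"
```

```text
t 3.43 p [ 0.4701 -0.427   0.1928] yaw -45.0 standxy 0.0308 -0.3881 F [-1.3  0.4 -8.7] grip 0.0483 z-tilt [-0.005  0.005 -1.   ]
 move cm [-18.13 -21.32  -0.47] roll -34.1
```

View pics/side1.png

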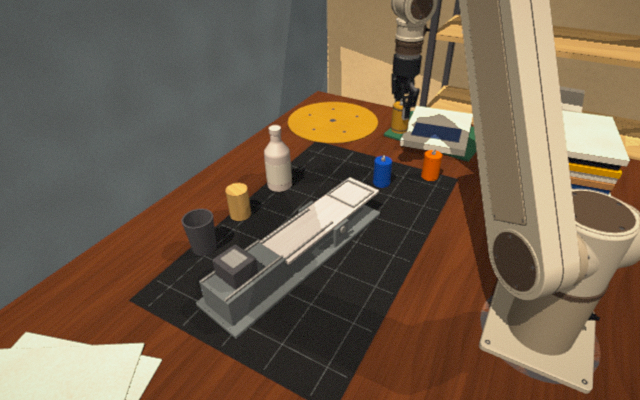

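Call:
{"api": "play_rows", "payload": {"motion": [{"translation":[-1,-1.2,0],"roll":-3,"fingers":1},{"translation":[-3,-3.5,0],"roll":-7,"fingers":1},{"translation":[-5.2,-6,0],"roll":-11,"fingers":1},{"translation":[-7.4,-8.6,0],"roll":-15,"fingers":1},{"translation":[-9.6,-11.2,0],"roll":-19,"fingers":1},{"translation":[-11.8,-13.8,0],"roll":-23,"fingers":1},{"translation":[-14,-16.3,0],"roll":-27,"fingers":1},{"translation":[-16,-18.6,0],"roll":-30,"fingers":1},{"translation":[-17.5,-20.4,0],"roll":-33,"fingers":1},{"translation":[-18.3,-21.3,0],"roll":-34,"fingers":1},{"translation":[-18.3,-21.3,0],"roll":-34,"fingers":1},{"translation":[-18.3,-21.3,1.5],"roll":-34,"fingers":1},{"translation":[-18.3,-21.3,3],"roll":-34,"fingers":1},{"translation":[-18.3,-21.3,4],"roll":-34,"fingers":1},{"translation":[-18.3,-21.3,4],"roll":-34,"fingers":1},{"translation":[-18.3,-21.3,4],"roll":-34,"fingers":1},{"translation":[-18.3,-21.3,4],"roll":-34,"fingers":1}]}}

```text
clock: 4.9
eef_pos: [0.493, -0.149, 0.1567]
tool_rot: [0.995, -0.096, 0.0, 0.0]
ft_force: [0.1, 0.3, -7.1]
grip_width: 0.0483
```

```bash
python3 -c "
from st import *
st([*(S(0,-.11,0)[:2]),.1286],-10.9); cam('side','side2.png')
im=cv2.imread('pics/side2.png')[100:260,270:460]
cv2.imwrite('pics/c2.png',cv2.resize(im,None,fx=3,fy=3,interpolation=cv2.INTER_CUBIC))"
```

```text
t 4.9 p [ 0.493  -0.149   0.1567] yaw -11.0 standxy 0.0006 -0.1108 F [ 0.1  0.3 -7.1] grip 0.0483 z-tilt [ 0.001 -0.    -1.   ]
 move cm [-0.06 -0.08  2.81] roll -0.1
```

View pics/c2.png

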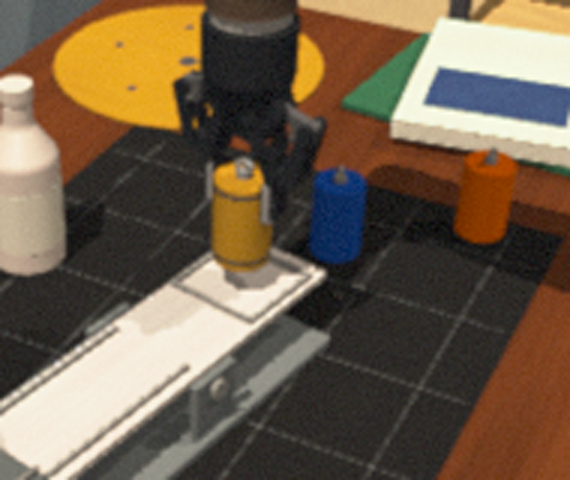

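The crop shows the weight hanging upright at (240,215), right over the pan at (250,285). Lowering it now.

Call:
{"api": "play_rows", "payload": {"motion": [{"translation":[0,0,0.6],"roll":0,"fingers":1},{"translation":[0,0,1.2],"roll":0,"fingers":1},{"translation":[0,0,1.7],"roll":0,"fingers":1},{"translation":[0,0,2.1],"roll":0,"fingers":1},{"translation":[0,0,2.4],"roll":0,"fingers":1},{"translation":[0,0,2.6],"roll":0,"fingers":1},{"translation":[0,0,2.8],"roll":0,"fingers":1},{"translation":[0,0,2.9],"roll":0,"fingers":1},{"translation":[0,0,3.0],"roll":0,"fingers":1},{"translation":[0,0,3.1],"roll":0,"fingers":1},{"translation":[0,0,3.2],"roll":0,"fingers":1},{"translation":[0,0,3.3],"roll":0,"fingers":1},{"translation":[0,0,3.3],"roll":0,"fingers":1},{"translation":[0,0,3.3],"roll":0,"fingers":1},{"translation":[0,0,3.3],"roll":0,"fingers":1},{"translation":[0,0,3.3],"roll":0,"fingers":1}]}}

```text
clock: 6.28
eef_pos: [0.4929, -0.1485, 0.1235]
tool_rot: [0.995, -0.096, 0.0, 0.0]
ft_force: [-1.1, -0.9, -4.6]
grip_width: 0.0481
```

```bash
python3 -c "
from st import *
st()"
```

```text
t 6.28 p [ 0.4929 -0.1485  0.1235] yaw -11.0 standxy 0.0004 -0.1104 F [-1.1 -0.9 -4.6] grip 0.0481 z-tilt [ 0.001 -0.    -1.   ]
```

Call:
{"api": "play_rows", "payload": {"motion": [{"translation":[0,0,0.05],"roll":0,"fingers":1},{"translation":[0,0,0.1],"roll":0,"fingers":1},{"translation":[0,0,0.15],"roll":0,"fingers":1},{"translation":[0,0,0.15],"roll":0,"fingers":1},{"translation":[0,0,0.15],"roll":0,"fingers":1}]}}

```text
clock: 6.7
eef_pos: [0.4929, -0.1487, 0.1232]
tool_rot: [0.995, -0.096, 0.001, 0.0]
ft_force: [-4.2, -1.5, 5.2]
grip_width: 0.0483
```

```bash
python3 -c "
from st import *
st()"
```

```text
t 6.7 p [ 0.4929 -0.1487  0.1232] yaw -11.0 standxy 0.0004 -0.1105 F [-4.2 -1.5  5.2] grip 0.0483 z-tilt [ 0.001 -0.001 -1.   ]
```

Call:
{"api": "play_rows", "payload": {"motion": [{"translation":[0,0,-0.05],"roll":0,"fingers":1},{"translation":[0,0,-0.1],"roll":0,"fingers":1},{"translation":[0,0,-0.1],"roll":0,"fingers":-0.2},{"translation":[0,0,-0.1],"roll":0,"fingers":-0.3},{"translation":[0,0,-0.1],"roll":0,"fingers":-0.5},{"translation":[0,0,-0.1],"roll":0,"fingers":-0.8},{"translation":[0,0,-0.1],"roll":0,"fingers":-1},{"translation":[0,0,-0.1],"roll":0,"fingers":-1},{"translation":[0,0,-0.1],"roll":0,"fingers":-1},{"translation":[0,0,-0.1],"roll":0,"fingers":-1},{"translation":[0,0,-1],"roll":0,"fingers":-1},{"translation":[0,0,-3],"roll":0,"fingers":-1},{"translation":[0,0,-6],"roll":0,"fingers":-1},{"translation":[0,0,-9],"roll":0,"fingers":-1},{"translation":[0,0,-12],"roll":0,"fingers":-1},{"translation":[0,0,-12],"roll":0,"fingers":-1},{"translation":[0,0,-12],"roll":0,"fingers":-1}]}}

```text
clock: 8.12
eef_pos: [0.4941, -0.1488, 0.2447]
tool_rot: [0.995, -0.096, 0.003, 0.001]
ft_force: [-0.0, 0.5, -0.9]
grip_width: 0.0851
```

```bash
python3 -c "
from st import *
p,M=st([*(S(-.001,.318,0)[:2]),.2424],-10.9); im,K,T=cam('side','side3.png'); t,K2,T2=cam('top','top3.png')
W=np.zeros((560,640,3),np.uint8)
a=cv2.resize(im[160:340,190:400],None,fx=1.8,fy=1.8,interpolation=cv2.INTER_CUBIC); W[:a.shape[0],:a.shape[1]]=a
b=cv2.resize(t[170:270,155:365],None,fx=2.3,fy=2.3,interpolation=cv2.INTER_CUBIC); W[325:325+b.shape[0],:b.shape[1]]=b
cv2.imwrite('pics/c3.png',W)"
```

```text
t 8.12 p [ 0.4941 -0.1488  0.2447] yaw -11.0 standxy 0.0016 -0.1104 F [-0.   0.5 -0.9] grip 0.0851 z-tilt [ 0.006 -0.002 -1.   ]
 move cm [ -0.3  -42.84   0.2 ] roll -0.1
```

View pics/c3.png

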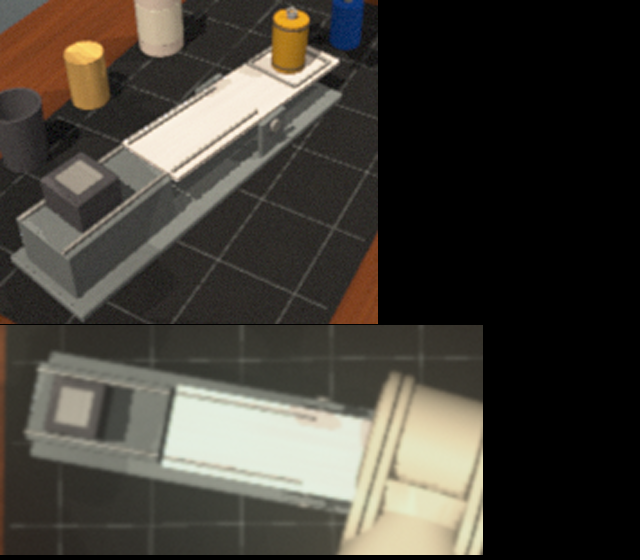

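The weight stands upright in the pan, the pan is down, and the block is untouched on the ledge. Next, behind the block.

Call:
{"api": "play_rows", "payload": {"motion": [{"translation":[0,-2,0],"roll":0,"fingers":-0.5},{"translation":[0,-5,0],"roll":0,"fingers":0},{"translation":[0,-8.5,0],"roll":0,"fingers":0.3},{"translation":[0,-12,0],"roll":0,"fingers":0.3},{"translation":[0,-16,0],"roll":0,"fingers":0.3},{"translation":[0,-20,0],"roll":0,"fingers":0.3},{"translation":[0,-24,0],"roll":0,"fingers":0.3},{"translation":[0,-28,0],"roll":0,"fingers":0.3},{"translation":[0,-32,0],"roll":0,"fingers":0.3},{"translation":[0,-36,0],"roll":0,"fingers":0.3},{"translation":[0,-40,0],"roll":0,"fingers":0.3},{"translation":[-0.2,-42,0],"roll":0,"fingers":0.3},{"translation":[-0.2,-43.2,0],"roll":0,"fingers":0.3},{"translation":[-0.2,-43.2,0],"roll":0,"fingers":0.3},{"translation":[-0.2,-43.2,0],"roll":0,"fingers":0.3},{"translation":[-0.2,-43.2,3],"roll":0,"fingers":0.3},{"translation":[-0.2,-43.2,6],"roll":0,"fingers":0.3},{"translation":[-0.2,-43.2,8],"roll":0,"fingers":0.3},{"translation":[-0.2,-43.2,8],"roll":0,"fingers":0.3},{"translation":[-0.2,-43.2,8],"roll":0,"fingers":0.3}]}}

```text
clock: 9.88
eef_pos: [0.5719, 0.274, 0.1605]
tool_rot: [0.995, -0.097, -0.002, 0.001]
ft_force: [0.0, -0.3, 0.5]
grip_width: 0.0301
```

```bash
python3 -c "
from st import *
p,M=st(S(-.001,.320,.108),-10.9)"
```

```text
t 9.88 p [0.5719 0.274  0.1605] yaw -11.1 standxy -0.0022 0.3196 F [ 0.  -0.3  0.5] grip 0.0301 z-tilt [-0.004 -0.002 -1.   ]
 move cm [ 0.13 -0.06  5.25] roll -0.2
```

Call:
{"api": "play_rows", "payload": {"motion": [{"translation":[0.1,0,2],"roll":0,"fingers":0.3},{"translation":[0.1,0,4],"roll":0,"fingers":0.3},{"translation":[0.1,0,5.2],"roll":0,"fingers":0.3},{"translation":[0.1,0,5.2],"roll":0,"fingers":0.3},{"translation":[0.1,0.6,5.2],"roll":0,"fingers":0.3},{"translation":[0.1,1.1,5.2],"roll":0,"fingers":0.3},{"translation":[0.1,1.5,5.2],"roll":0,"fingers":0.3},{"translation":[0.1,2.0,5.2],"roll":0,"fingers":0.3},{"translation":[0.1,2.5,5.2],"roll":0,"fingers":0.3},{"translation":[0.1,3,5.2],"roll":0,"fingers":0.3},{"translation":[0.1,3.5,5.2],"roll":0,"fingers":0.3},{"translation":[0.1,4,5.2],"roll":0,"fingers":0.3},{"translation":[0.1,4.5,5.2],"roll":0,"fingers":0.3},{"translation":[0.1,5,5.2],"roll":0,"fingers":0.3},{"translation":[0.1,5.5,5.2],"roll":0,"fingers":0.3},{"translation":[0.1,6,5.2],"roll":0,"fingers":0.3},{"translation":[0.1,6.5,5.2],"roll":0,"fingers":0.3},{"translation":[0.1,7,5.2],"roll":0,"fingers":0.3}]}}

```text
clock: 11.38
eef_pos: [0.5622, 0.2088, 0.1122]
tool_rot: [0.995, -0.095, 0.002, -0.003]
ft_force: [1.1, 5.0, 2.4]
grip_width: 0.0301
```

```bash
python3 -c "
from st import *
p,M=st(S(-.001,.171,.108),-10.9); im,K,T=cam('side','side4.png')
a=cv2.resize(im[150:340,190:400],None,fx=2.8,fy=2.8,interpolation=cv2.INTER_CUBIC)
cv2.imwrite('pics/c4.png',a)"
```

```text
t 11.38 p [0.5622 0.2088 0.1122] yaw -10.9 standxy 0.0007 0.2536 F [1.1 5.  2.4] grip 0.0301 z-tilt [ 0.005  0.005 -1.   ]
 move cm [-0.17  8.26  0.38] roll -0.0
```

View pics/c4.png

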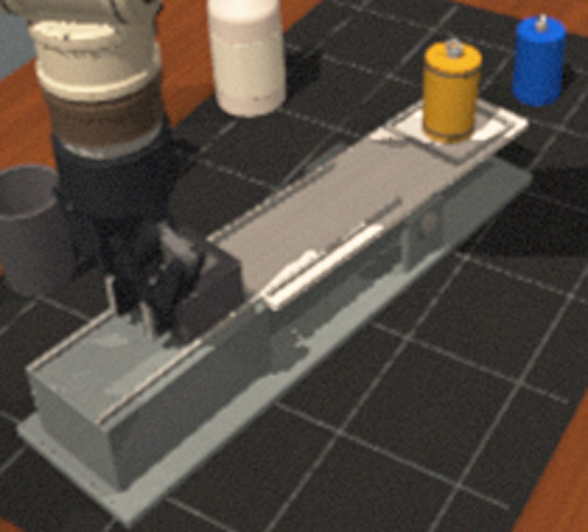

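Call:
{"api": "play_rows", "payload": {"motion": [{"translation":[0,0.5,0.3],"roll":0,"fingers":0.3},{"translation":[0,1,0.6],"roll":0,"fingers":0.3},{"translation":[0,1.5,0.8],"roll":0,"fingers":0.3},{"translation":[0,2,0.8],"roll":0,"fingers":0.3},{"translation":[0,2.5,0.8],"roll":0,"fingers":0.3},{"translation":[0,3,0.8],"roll":0,"fingers":0.3},{"translation":[0,3.5,0.8],"roll":0,"fingers":0.3},{"translation":[0,4,0.8],"roll":0,"fingers":0.3},{"translation":[0,4.5,0.8],"roll":0,"fingers":0.3},{"translation":[0,5,0.8],"roll":0,"fingers":0.3},{"translation":[0,5.4,0.8],"roll":0,"fingers":0.3},{"translation":[0,5.8,0.8],"roll":0,"fingers":0.3},{"translation":[0,6.2,0.8],"roll":0,"fingers":0.3},{"translation":[0,6.6,0.8],"roll":0,"fingers":0.3},{"translation":[0,6.6,0.8],"roll":0,"fingers":0.3},{"translation":[0,6.6,0.8],"roll":0,"fingers":0.3}]}}

```text
clock: 12.77
eef_pos: [0.5478, 0.1415, 0.1016]
tool_rot: [0.995, -0.096, -0.0, 0.001]
ft_force: [1.9, 2.5, 1.4]
grip_width: 0.0297
```

```bash
python3 -c "
from st import *
p,M=st(S(-.001,.171,.1),-10.9); im,K,T=cam('side','side5.png')
a=cv2.resize(im[150:340,190:400],None,fx=2.8,fy=2.8,interpolation=cv2.INTER_CUBIC)
cv2.imwrite('pics/c5.png',a)"
```

```text
t 12.77 p [0.5478 0.1415 0.1016] yaw -11.0 standxy -0.0007 0.1848 F [1.9 2.5 1.4] grip 0.0297 z-tilt [-0.001 -0.001 -1.   ]
 move cm [-0.03  1.38  0.16] roll -0.1
```

View pics/c5.png

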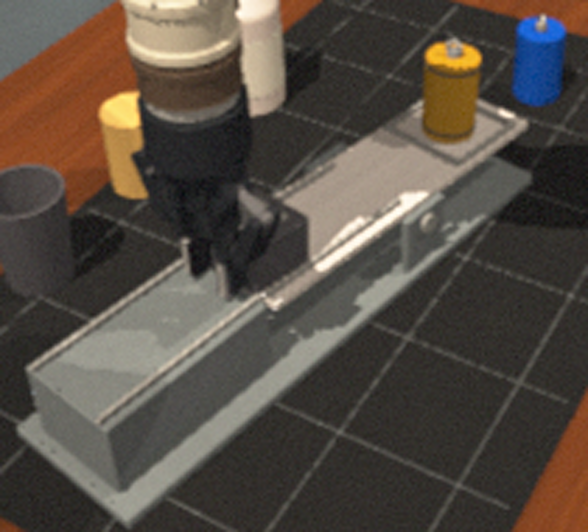

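The block is at the end of the ledge, centred at about y = 0.143, and the tray is still tipped towards the pan. I'll push it over the edge gently.

Call:
{"api": "play_rows", "payload": {"motion": [{"translation":[0,0.3,0],"roll":0,"fingers":0.3},{"translation":[0,0.6,0],"roll":0,"fingers":0.3},{"translation":[0,0.8,0],"roll":0,"fingers":0.3},{"translation":[0,1.0,0.1],"roll":0,"fingers":0.3},{"translation":[0,1.2,0.2],"roll":0,"fingers":0.3},{"translation":[0,1.3,0.2],"roll":0,"fingers":0.3},{"translation":[0,1.3,0.2],"roll":0,"fingers":0.3},{"translation":[0,1.3,0.2],"roll":0,"fingers":0.3},{"translation":[0,0.3,0],"roll":0,"fingers":0.3},{"translation":[0,-0.3,0],"roll":0,"fingers":0.3},{"translation":[0,-0.5,0],"roll":0,"fingers":0.3},{"translation":[0,-0.5,0],"roll":0,"fingers":0.3},{"translation":[0,-0.5,0],"roll":0,"fingers":0.3},{"translation":[0,-0.5,0],"roll":0,"fingers":0.3},{"translation":[0,-0.5,0],"roll":0,"fingers":0.3},{"translation":[0,-0.5,0],"roll":0,"fingers":0.3},{"translation":[0,-0.5,0],"roll":0,"fingers":0.3},{"translation":[0,-0.5,0],"roll":0,"fingers":0.3}]}}

```text
clock: 14.32
eef_pos: [0.549, 0.1471, 0.1018]
tool_rot: [0.995, -0.096, -0.0, 0.0]
ft_force: [0.9, 0.3, -0.5]
grip_width: 0.0302
```

```bash
cat > tilt.py <<'E'
from st import *
# tilt from the weight's image shift against side3.png (pan down, +0.06)
c=np.load("side0.npz"); K,T=c["K"],c["T"]
def pt(th,y=-.11,z=.055): # weight mid: y along tray, z above the pivot axis
    yy=y*np.cos(th)-z*np.sin(th); zz=y*np.sin(th)+z*np.cos(th)+.055
    return proj(K,T,S(0,yy,zz))
def tilt(im,ref=None):
    ref=cv2.imread("pics/side3.png") if ref is None else ref
    f=lambda a:cv2.GaussianBlur(cv2.cvtColor(a,cv2.COLOR_BGR2HSV)[:,:,1].astype(np.float32),(0,0),.8)
    u,v=pt(.06).round().astype(int); r=(slice(v-20,v+14),slice(u-14,u+15))
    A,B=f(ref),f(im); W=np.float32([[1,0,0],[0,1,0]])
    cc,W=cv2.findTransformECC(A[r],B[r[0].start:r[0].stop,r[1].start:r[1].stop],W,cv2.MOTION_TRANSLATION,(3,200,1e-5),None,3)
    d=W[:,2]; th=np.linspace(-.08,.08,161); D=np.array([pt(t)-pt(.06) for t in th])
    print("cc",round(cc,3),"shift",d.round(2),"tilt",th[np.argmin(((D-d)**2).sum(1))].round(4),"full range shift",(pt(-.06)-pt(.06)).round(2))
E
python3 -c "
from tilt import *
st(S(-.001,.171,.1),-10.9); im,_,_=cam('side','side6.png'); tilt(cv2.imread('pics/side5.png')); tilt(im)
a=cv2.resize(im[150:340,190:400],None,fx=2.8,fy=2.8,interpolation=cv2.INTER_CUBIC)
cv2.imwrite('pics/c6.png',a)"
```

```text
t 14.32 p [0.549  0.1471 0.1018] yaw -11.0 standxy -0.0006 0.1906 F [ 0.9  0.3 -0.5] grip 0.0302 z-tilt [-0. -0. -1.]
 move cm [-0.04  1.96  0.18] roll -0.1
cc 0.998 shift [ 0.01 -0.06] tilt 0.058 full range shift [-1.43 -3.13]
cc 0.957 shift [-1.69 -2.37] tilt -0.04 full range shift [-1.43 -3.13]
```

View pics/c6.png

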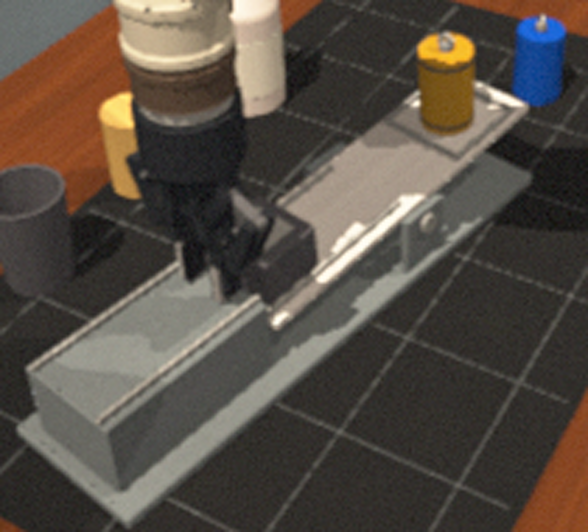

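The tray has tipped to the block side and the block is wholly on it. I'll refine the tilt reading offline on the saved frames.

```bash
cat >> tilt.py <<'E'
def brass(im):
    u,v=pt(.0).round().astype(int); x0,y0=u-18,v-26
    p=cv2.resize(im[y0:v+22,x0:u+18],None,fx=8,fy=8,interpolation=cv2.INTER_CUBIC).astype(float)
    B,G,R_=p[...,0],p[...,1],p[...,2]; m=((R_-B)>.45*R_)&(R_>50)
    n,l,s,ce=cv2.connectedComponentsWithStats(m.astype(np.uint8)); i=1+np.argmax(s[1:,4])
    x,y,w,h=s[i,:4]/8; return np.round([x+x0,x+w+x0,y+y0,y+h+y0,ce[i][0]/8+x0,ce[i][1]/8+y0],2)
def gray(f): return cv2.GaussianBlur(cv2.cvtColor(f,cv2.COLOR_BGR2GRAY),(0,0),.7)
# near lower edge of the tray by the ledge end / pan end: rows of bright->dark along image columns
E
python3 - <<'E'
from tilt import *
for k in(3,4,5,6): print(k,brass(cv2.imread(f"pics/side{k}.png")))
print([pt(t) for t in(.06,0,-.06)])
# tray far-right corner patch (pan end), tray end near corner: ECC with gradient magnitude
def grad(a):
    g=gray(a).astype(np.float32); return np.hypot(cv2.Sobel(g,5,1,0),cv2.Sobel(g,5,0,1))
def corner(th,x,y): 
    z=.015; return proj(K,T,S(x,y*np.cos(th)-z*np.sin(th),y*np.sin(th)+z*np.cos(th)+.055))
for nm,x,y in(("pan near",-.048,-.17),("pan far",.048,-.17)):
    print(nm,[corner(t,x,y).round(1) for t in(.06,0,-.06)])
    u,v=corner(.0,x,y).round().astype(int)
    for k in(0,5,6):
        A,B=[grad(cv2.imread(f"pics/side{i}.png"))[v-10:v+10,u-10:u+10] for i in(3,k)]
        try:
            cc,W=cv2.findTransformECC(A,B,np.float32([[1,0,0],[0,1,0]]),cv2.MOTION_TRANSLATION,(3,200,1e-5),None,3); print(k,round(cc,3),W[:,2].round(2))
        except cv2.error: print(k,"fail")
E
```

```text
3 [340.5  362.75 164.5  201.12 350.83 182.77]
4 [340.5  362.62 164.5  201.25 350.81 182.83]
5 [340.62 362.62 164.5  201.25 350.89 182.88]
6 [338.62 360.38 160.88 198.38 349.48 179.89]
[array([351.02362257, 182.87662466]), array([350.36183962, 181.25559582]), array([349.5955805 , 179.74913473])]
pan near [array([378.1, 193.4]), array([378.3, 190.3]), array([378.3, 187.4])]
0 0.985 [ 0.13 -2.81]
5 0.903 [0.31 0.21]
6 0.86 [ 0.33 -5.58]
pan far [array([349.3, 180.3]), array([349.3, 177.4]), array([349.1, 174.5])]
0 fail
5 0.875 [ 0.13 -0.71]
6 0.909 [-2.89 -2.81]
```

The two cues agree. The near corner of the pan end gives shifts of 0, -2.81 and -5.58 px for tilts of +0.06, 0 and -0.06, and the brass centroid moves over the same range. Pushing the block inward.

Call:
{"api": "play_rows", "payload": {"motion": [{"translation":[0,0.8,0],"roll":0,"fingers":0.3},{"translation":[0,1.4,0],"roll":0,"fingers":0.3},{"translation":[0,1.8,0],"roll":0,"fingers":0.3},{"translation":[0,2.2,0],"roll":0,"fingers":0.3},{"translation":[0,2.6,0],"roll":0,"fingers":0.3},{"translation":[0,3.0,0],"roll":0,"fingers":0.3},{"translation":[0,3.4,0],"roll":0,"fingers":0.3},{"translation":[0,3.8,0],"roll":0,"fingers":0.3},{"translation":[0,4.1,0],"roll":0,"fingers":0.3},{"translation":[0,4.3,0],"roll":0,"fingers":0.3},{"translation":[0,4.3,0],"roll":0,"fingers":0.3}]}}

```text
clock: 15.28
eef_pos: [0.5423, 0.1064, 0.1033]
tool_rot: [0.995, -0.095, 0.002, -0.002]
ft_force: [0.8, 5.5, 3.1]
grip_width: 0.0296
```

```bash
python3 -c "
from st import *
st()"
```

```text
t 15.28 p [0.5423 0.1064 0.1033] yaw -10.9 standxy 0.0005 0.1494 F [0.8 5.5 3.1] grip 0.0296 z-tilt [ 0.004  0.004 -1.   ]
```

Call:
{"api": "play_rows", "payload": {"motion": [{"translation":[0,-0.5,0],"roll":0,"fingers":0.3},{"translation":[0,-1,0],"roll":0,"fingers":0.3},{"translation":[0,-1,0],"roll":0,"fingers":0.3},{"translation":[0,-1,0],"roll":0,"fingers":0.3},{"translation":[0,-1,0],"roll":0,"fingers":0.3},{"translation":[0,-1,0],"roll":0,"fingers":0.3},{"translation":[0,-1,0],"roll":0,"fingers":0.3},{"translation":[0,-1,0],"roll":0,"fingers":0.3},{"translation":[0,-1,0],"roll":0,"fingers":0.3},{"translation":[0,-1,0],"roll":0,"fingers":0.3}]}}

```text
clock: 16.12
eef_pos: [0.5427, 0.1148, 0.1018]
tool_rot: [0.995, -0.096, 0.0, 0.0]
ft_force: [0.2, -0.7, -0.1]
grip_width: 0.0301
```

```bash
cat >> tilt.py <<'E'
def grad(a):
    g=gray(a).astype(np.float32); return np.hypot(cv2.Sobel(g,5,1,0),cv2.Sobel(g,5,0,1))
def read(k,fn=True):
    if fn: cam('side',f'side{k}.png')
    im=cv2.imread(f"pics/side{k}.png"); b=brass(im); print("brass",b,"tilt",round((b[5]-181.34)/1.45*.06,4))
    u,v=378,190
    for ref,off in((0,0),(3,-2.8),(6,2.8)):
        A,B=[grad(x)[v-10:v+10,u-10:u+10] for x in(cv2.imread(f"pics/side{ref}.png"),im)]
        try:
            cc,W=cv2.findTransformECC(A,B,np.float32([[1,0,0],[0,1,0]]),cv2.MOTION_TRANSLATION,(3,200,1e-5),None,3)
            print("corner vs",ref,round(cc,3),W[:,2].round(2),"tilt",round((W[1,2]-off)/2.8*.06 if ref!=3 else (W[1,2]+2.8)/2.8*.06,4) if ref!=6 else round((W[1,2]-2.8)/2.8*.06,4))
        except cv2.error: print(ref,"fail")
E
python3 -c "
from tilt import *
st(); read(7)"
```

```text
t 16.12 p [0.5427 0.1148 0.1018] yaw -11.0 standxy -0.0006 0.1577 F [ 0.2 -0.7 -0.1] grip 0.0301 z-tilt [-0. -0. -1.]
brass [340.12 361.5  163.25 199.88 350.33 181.54] tilt 0.0083
corner vs 0 0.976 [0.35 0.44] tilt 0.0093
corner vs 3 0.977 [ 0.45 -2.38] tilt 0.0091
corner vs 6 0.87 [-0.06  3.08] tilt 0.0059
```

It overshot slightly, to about +0.009 (pan down), so the block must go about 3 mm back out. I'll cross over to its inner side and re-read once it has settled.

Call:
{"api": "play_rows", "payload": {"motion": [{"translation":[0,0,-2],"roll":0,"fingers":0.3},{"translation":[0,0,-5],"roll":0,"fingers":0.3},{"translation":[0,0,-7],"roll":0,"fingers":0.3},{"translation":[0,0,-7],"roll":0,"fingers":0.3},{"translation":[0,2,-7],"roll":0,"fingers":0.3},{"translation":[0,5,-7],"roll":0,"fingers":0.3},{"translation":[0,8,-7],"roll":0,"fingers":0.3},{"translation":[0,10.4,-7],"roll":0,"fingers":0.3},{"translation":[0,10.4,-7],"roll":0,"fingers":0.3},{"translation":[0,10.4,-7],"roll":0,"fingers":0.3},{"translation":[0,10.4,-7],"roll":0,"fingers":0.3}]}}

```text
clock: 17.08
eef_pos: [0.523, 0.013, 0.1715]
tool_rot: [0.995, -0.096, -0.0, -0.0]
ft_force: [0.4, -0.2, -0.1]
grip_width: 0.0298
```

```bash
python3 -c "
from tilt import *
st(S(0,.053,.102),-10.9); read(8)
im=cv2.imread('pics/side8.png');t,_,_=cam('top','top8.png')
W=np.zeros((600,640,3),np.uint8)
a=cv2.resize(im[150:310,190:400],None,fx=2.2,fy=2.2,interpolation=cv2.INTER_CUBIC); W[:a.shape[0],:a.shape[1]]=a
b=cv2.resize(t[165:265,155:365],None,fx=2.4,fy=2.4,interpolation=cv2.INTER_CUBIC); W[355:355+b.shape[0],:b.shape[1]]=b
cv2.imwrite('pics/c8.png',W)"
```

```text
t 17.08 p [0.523  0.013  0.1715] yaw -11.0 standxy -0.0007 0.054 F [ 0.4 -0.2 -0.1] grip 0.0298 z-tilt [-0.  0. -1.]
 move cm [0.08 0.1  6.95] roll -0.1
brass [340.12 361.25 163.5  199.88 350.3  181.73] tilt 0.0161
corner vs 0 0.97 [0.02 0.41] tilt 0.0089
corner vs 3 0.98 [ 0.18 -2.4 ] tilt 0.0087
corner vs 6 0.807 [-0.04  3.19] tilt 0.0084
```

View pics/c8.png

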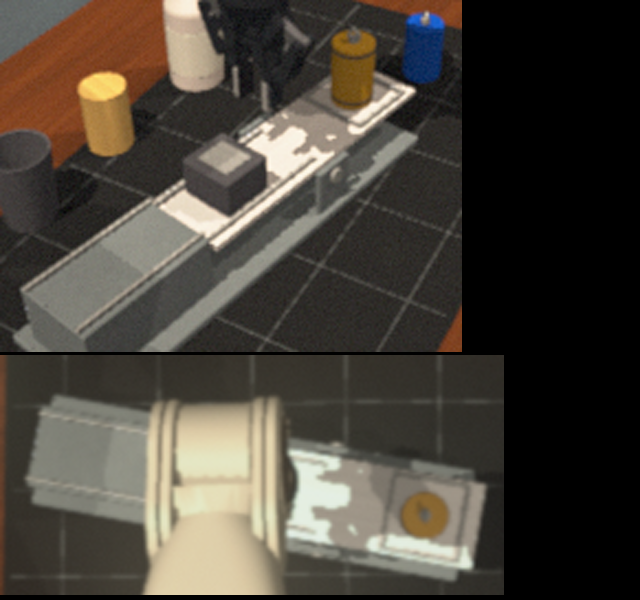

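The block sits square on the tray and the weight is centred in its pan. The tilt is about +0.009, so I'll lower the fingers on the inner side and nudge the block outward.

Call:
{"api": "play_rows", "payload": {"motion": [{"translation":[0,0.1,2.5],"roll":0,"fingers":0.3},{"translation":[0,0.1,5],"roll":0,"fingers":0.3},{"translation":[0,0.1,7],"roll":0,"fingers":0.3},{"translation":[0,0.1,7],"roll":0,"fingers":0.3},{"translation":[0,-0.3,7],"roll":0,"fingers":0.3},{"translation":[0,-0.6,7],"roll":0,"fingers":0.3},{"translation":[0,-0.8,7],"roll":0,"fingers":0.3},{"translation":[0,-0.9,7],"roll":0,"fingers":0.3},{"translation":[0,-1.0,7],"roll":0,"fingers":0.3},{"translation":[0,-1.1,7],"roll":0,"fingers":0.3},{"translation":[0,-1.2,7],"roll":0,"fingers":0.3},{"translation":[0,-1.3,7],"roll":0,"fingers":0.3},{"translation":[0,-1.3,7],"roll":0,"fingers":0.3}]}}

```text
clock: 18.27
eef_pos: [0.5255, 0.0251, 0.1018]
tool_rot: [0.995, -0.096, 0.0, 0.0]
ft_force: [2.6, -3.8, -0.6]
grip_width: 0.03
```

```bash
python3 -c "
from tilt import *
st(); read(9)"
```

```text
t 18.27 p [0.5255 0.0251 0.1018] yaw -11.0 standxy -0.0006 0.0663 F [ 2.6 -3.8 -0.6] grip 0.03 z-tilt [ 0.    -0.001 -1.   ]
brass [339.62 361.   163.12 199.38 350.   181.27] tilt -0.0029
corner vs 0 0.977 [ 0.35 -0.53] tilt -0.0114
corner vs 3 0.981 [ 0.51 -3.32] tilt -0.0111
corner vs 6 0.833 [0.15 2.06] tilt -0.0158
```

Call:
{"api": "play_rows", "payload": {"motion": [{"translation":[0,-0.1,0],"roll":0,"fingers":0.3},{"translation":[0,-0.2,0],"roll":0,"fingers":0.3},{"translation":[0,-0.3,0],"roll":0,"fingers":0.3},{"translation":[0,-0.3,0],"roll":0,"fingers":0.3},{"translation":[0,0.1,0],"roll":0,"fingers":0.3},{"translation":[0,0.5,0],"roll":0,"fingers":0.3},{"translation":[0,0.5,0],"roll":0,"fingers":0.3},{"translation":[0,0.5,0],"roll":0,"fingers":0.3},{"translation":[0,0.5,0],"roll":0,"fingers":0.3},{"translation":[0,0.5,0],"roll":0,"fingers":0.3},{"translation":[0,0.5,0],"roll":0,"fingers":0.3},{"translation":[0,0.5,0],"roll":0,"fingers":0.3},{"translation":[0,0.5,0],"roll":0,"fingers":0.3},{"translation":[0,0.5,0],"roll":0,"fingers":0.3},{"translation":[0,0.5,0],"roll":0,"fingers":0.3},{"translation":[0,0.5,0],"roll":0,"fingers":0.3}]}}

```text
clock: 19.65
eef_pos: [0.5245, 0.0207, 0.1018]
tool_rot: [0.995, -0.096, 0.0, -0.0]
ft_force: [-0.9, 0.4, 0.2]
grip_width: 0.0297
```

```bash
python3 -c "
from tilt import *
st(); read(10)"
```

```text
t 19.65 p [0.5245 0.0207 0.1018] yaw -11.0 standxy -0.0007 0.0618 F [-0.9  0.4  0.2] grip 0.0297 z-tilt [ 0.  0. -1.]
brass [340.   361.12 163.25 199.5  350.1  181.52] tilt 0.0074
corner vs 0 0.96 [ 0.4  -0.31] tilt -0.0067
corner vs 3 0.973 [ 0.56 -3.07] tilt -0.0058
corner vs 6 0.792 [0.18 2.28] tilt -0.0111
```

The two cues disagree because the arm shades the weight. I'll go to the same arm pose as the reference frame and read there.

Call:
{"api": "play_rows", "payload": {"motion": [{"translation":[0,0,-2],"roll":0,"fingers":0.3},{"translation":[0,0,-5],"roll":0,"fingers":0.3},{"translation":[0,0,-9],"roll":0,"fingers":0.3},{"translation":[0,0,-13],"roll":0,"fingers":0.3},{"translation":[0,2,-14.3],"roll":0,"fingers":0.3},{"translation":[0,6,-14.3],"roll":0,"fingers":0.3},{"translation":[0,10,-14.3],"roll":0,"fingers":0.3},{"translation":[0,14,-14.3],"roll":0,"fingers":0.3},{"translation":[0,17.2,-14.3],"roll":0,"fingers":-1},{"translation":[0,17.2,-14.3],"roll":0,"fingers":-1},{"translation":[0,17.2,-14.3],"roll":0,"fingers":-1}]}}

```text
clock: 20.62
eef_pos: [0.4912, -0.1497, 0.2448]
tool_rot: [0.995, -0.097, -0.0, -0.0]
ft_force: [-0.2, 0.6, 0.1]
grip_width: 0.0654
```

```bash
python3 -c "
from tilt import *
st(); read(11)
A=cv2.imread('pics/side3.png');B=cv2.imread('pics/side11.png');Z=cv2.imread('pics/side0.png')
# ledge-end near corner of tray too
def c(th,x,y,z=.011): return proj(K,T,S(x,y*np.cos(th)-z*np.sin(th),y*np.sin(th)+z*np.cos(th)+.055))
print([c(t,-.048,.17).round(1) for t in(.06,0,-.06)])
u,v=c(0,-.048,.165).round().astype(int)
for nm,R1 in(('0',Z),('3',A)):
  for B1 in (B,Z):
    try: cc,W=cv2.findTransformECC(grad(R1)[v-8:v+9,u-8:u+9],grad(B1)[v-8:v+9,u-8:u+9],np.float32([[1,0,0],[0,1,0]]),cv2.MOTION_TRANSLATION,(3,200,1e-5),None,3); print(nm,round(cc,3),W[:,2].round(2))
    except cv2.error: print('fail')
W=np.hstack([cv2.resize(x[160:270,250:390],None,fx=2.8,fy=2.8,interpolation=cv2.INTER_CUBIC) for x in(Z,B)]); cv2.imwrite('pics/c11.png',W)"
```

```text
t 20.62 p [ 0.4912 -0.1497  0.2448] yaw -11.2 standxy -0.001 -0.1118 F [-0.2  0.6  0.1] grip 0.0654 z-tilt [-0.  0. -1.]
brass [339.5  361.5  162.62 199.38 350.04 181.03] tilt -0.0128
corner vs 0 0.991 [ 0.09 -0.5 ] tilt -0.0108
corner vs 3 0.984 [ 0.23 -3.35] tilt -0.0118
corner vs 6 0.893 [-0.17  2.2 ] tilt -0.0129
[array([288.2, 260.2]), array([288.1, 263.8]), array([288.3, 267.3])]
0 0.989 [0.18 0.32]
0 1.0 [ 0. -0.]
3 0.949 [0.78 3.28]
3 0.957 [0.64 2.92]
```

View pics/c11.png

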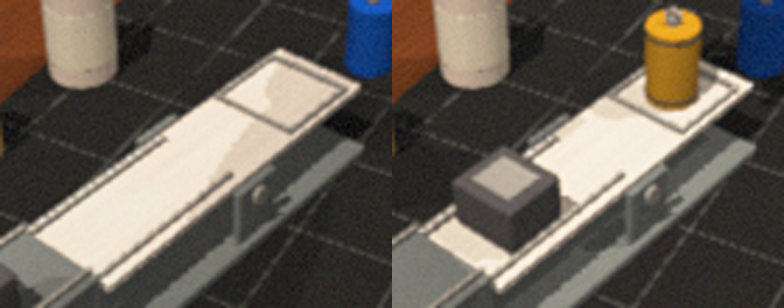

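A clean view (left empty and level, right now) shows both loads upright and square. The two tray ends give about -0.009 rad (block side slightly down), so I'll push from the outer side by about 3 mm.

Call:
{"api": "play_rows", "payload": {"motion": [{"translation":[0,-3,0],"roll":-0.3,"fingers":0.3},{"translation":[0,-7,0],"roll":-0.3,"fingers":0.3},{"translation":[0,-11,0],"roll":-0.3,"fingers":0.3},{"translation":[0,-15,0],"roll":-0.3,"fingers":0.3},{"translation":[0,-19,0],"roll":-0.3,"fingers":0.3},{"translation":[0,-23,0],"roll":-0.3,"fingers":0.3},{"translation":[0,-26,1],"roll":-0.3,"fingers":0.3},{"translation":[0,-27.7,4],"roll":-0.3,"fingers":0.3},{"translation":[0,-27.7,7],"roll":-0.3,"fingers":0.3},{"translation":[0,-27.7,10],"roll":-0.3,"fingers":0.3},{"translation":[0,-27.7,13],"roll":-0.3,"fingers":0.3},{"translation":[0,-27.7,14.3],"roll":-0.3,"fingers":0.3},{"translation":[0,-27.7,14.3],"roll":-0.3,"fingers":0.3},{"translation":[0,-27.2,14.3],"roll":-0.3,"fingers":0.3},{"translation":[0,-26.8,14.3],"roll":-0.3,"fingers":0.3},{"translation":[0,-26.5,14.3],"roll":-0.3,"fingers":0.3},{"translation":[0,-26.3,14.3],"roll":-0.3,"fingers":0.3},{"translation":[0,-26.2,14.3],"roll":-0.3,"fingers":0.3},{"translation":[0,-26.2,14.3],"roll":-0.3,"fingers":0.3},{"translation":[0,-26.2,14.3],"roll":-0.3,"fingers":0.3}]}}

```text
clock: 22.33
eef_pos: [0.542, 0.1089, 0.1025]
tool_rot: [0.996, -0.093, 0.001, -0.0]
ft_force: [0.5, 0.2, -0.9]
grip_width: 0.0297
```

```bash
python3 -c "
from tilt import *
st()"
```

```text
t 22.33 p [0.542  0.1089 0.1025] yaw -10.7 standxy -0.0002 0.1518 F [ 0.5  0.2 -0.9] grip 0.0297 z-tilt [ 0.001  0.    -1.   ]
```

Call:
{"api": "play_rows", "payload": {"motion": [{"translation":[0,0.1,0],"roll":0,"fingers":0.3},{"translation":[0,0.2,0],"roll":0,"fingers":0.3},{"translation":[0,0.3,0],"roll":0,"fingers":0.3},{"translation":[0,0.3,0],"roll":0,"fingers":0.3}]}}

```text
clock: 22.67
eef_pos: [0.5416, 0.1074, 0.1024]
tool_rot: [0.996, -0.093, 0.001, -0.001]
ft_force: [0.7, 5.1, 1.8]
grip_width: 0.03
```

```bash
python3 -c "
from tilt import *
st()"
```

```text
t 22.67 p [0.5416 0.1074 0.1024] yaw -10.6 standxy -0.0003 0.1502 F [0.7 5.1 1.8] grip 0.03 z-tilt [ 0.001  0.003 -1.   ]
```

Call:
{"api": "play_rows", "payload": {"motion": [{"translation":[0,0.1,0],"roll":0,"fingers":0.3},{"translation":[0,0.2,0],"roll":0,"fingers":0.3},{"translation":[0,0.2,0],"roll":0,"fingers":0.3},{"translation":[0,0.2,0],"roll":0,"fingers":0.3}]}}

```text
clock: 23.0
eef_pos: [0.5414, 0.1055, 0.1025]
tool_rot: [0.996, -0.092, 0.001, -0.001]
ft_force: [0.9, 4.9, 2.4]
grip_width: 0.0298
```

```bash
python3 -c "
from tilt import *
st()"
```

```text
t 23.0 p [0.5414 0.1055 0.1025] yaw -10.6 standxy -0.0002 0.1483 F [0.9 4.9 2.4] grip 0.0298 z-tilt [ 0.002  0.003 -1.   ]
```

Call:
{"api": "play_rows", "payload": {"motion": [{"translation":[0,-0.5,0],"roll":0,"fingers":0.3},{"translation":[0,-1,0],"roll":0,"fingers":0.3},{"translation":[0,-1,-2],"roll":0,"fingers":0.3},{"translation":[0,-1,-5],"roll":0,"fingers":0.3},{"translation":[0,-1,-9],"roll":0,"fingers":0.3},{"translation":[0,-1,-13],"roll":0,"fingers":0.3},{"translation":[0,2,-14.3],"roll":0,"fingers":0.3},{"translation":[0,6,-14.3],"roll":0,"fingers":0},{"translation":[0,10,-14.3],"roll":0,"fingers":-0.5},{"translation":[0,14,-14.3],"roll":0,"fingers":-1},{"translation":[0,18,-14.3],"roll":0,"fingers":-1},{"translation":[0,22,-14.3],"roll":0,"fingers":-1},{"translation":[0,25.7,-14.3],"roll":0,"fingers":-1},{"translation":[0,25.7,-14.3],"roll":0,"fingers":-1},{"translation":[0,25.7,-14.3],"roll":0,"fingers":-1}]}}

```text
clock: 24.25
eef_pos: [0.4922, -0.1504, 0.2444]
tool_rot: [0.995, -0.095, -0.001, 0.0]
ft_force: [0.6, 0.1, -0.1]
grip_width: 0.0857
```

```bash
cat >> tilt.py <<'E'
def both(k):
    Z=cv2.imread('pics/side0.png'); s=[]
    for i in range(3):
        cam('side',f'side{k}_{i}.png'); B=cv2.imread(f'pics/side{k}_{i}.png'); r=[]
        for u,v,h in((378,190,10),(288,261,9)):
            w=(slice(v-h,v+h),slice(u-h,u+h)); cc,W=cv2.findTransformECC(grad(Z)[w],grad(B)[w],np.float32([[1,0,0],[0,1,0]]),cv2.MOTION_TRANSLATION,(3,200,1e-5),None,3); r+=[cc,W[1,2]]
        b=brass(B)[5]; s.append((r[1]-r[3])/5.7*.06); print(np.round(r,2),"brass",b,round((b-181.34)/1.45*.06,4),"ends tilt",round(s[-1],4))
    print("mean",np.mean(s).round(4))
E
python3 -c "
from tilt import *
st(); both(12)"
```

```text
t 24.25 p [ 0.4922 -0.1504  0.2444] yaw -10.9 standxy 0.0001 -0.1123 F [ 0.6  0.1 -0.1] grip 0.0857 z-tilt [-0.001 -0.    -1.   ]
[ 0.99 -0.04  0.99 -0.08] brass 181.24 -0.0041 ends tilt 0.0004
[ 0.99 -0.07  0.99 -0.07] brass 181.19 -0.0062 ends tilt -0.0
[ 0.99 -0.06  0.99 -0.09] brass 181.22 -0.005 ends tilt 0.0003
mean 0.0002
```

The ends now read level (0.000). I'll let it settle another second with the arm clear, re-read and check the bystanders.

Call:
{"api": "play_rows", "payload": {"motion": [{"translation":[0,0,-0.5],"roll":0,"fingers":-1},{"translation":[0,0,-1],"roll":0,"fingers":-1},{"translation":[0,0,-1],"roll":0,"fingers":-1},{"translation":[0,0,-1],"roll":0,"fingers":-1},{"translation":[0,0,-1],"roll":0,"fingers":-1},{"translation":[0,0,-1],"roll":0,"fingers":-1},{"translation":[0,0,-1],"roll":0,"fingers":-1},{"translation":[0,0,-1],"roll":0,"fingers":-1},{"translation":[0,0,-1],"roll":0,"fingers":-1},{"translation":[0,0,-1],"roll":0,"fingers":-1},{"translation":[0,0,-1],"roll":0,"fingers":-1},{"translation":[0,0,-1],"roll":0,"fingers":-1}]}}

```text
clock: 25.4
eef_pos: [0.493, -0.1485, 0.2548]
tool_rot: [0.996, -0.093, -0.0, -0.0]
ft_force: [-0.4, 0.0, 0.3]
grip_width: 0.0853
```

```bash
python3 -c "
from tilt import *
both(13)
Z=cv2.imread('pics/side0.png');B=cv2.imread('pics/side13_0.png')
for n,(u,v,h) in dict(bottle=(278,160,26),roll=(238,202,20),cup=(201,232,24),blue=(382,172,12),orange=(432,165,14)).items():
    w=(slice(v-h,v+h),slice(u-h,u+h)); cc,W=cv2.findTransformECC(grad(Z)[w],grad(B)[w],np.float32([[1,0,0],[0,1,0]]),cv2.MOTION_TRANSLATION,(3,100,1e-5),None,3); print(n,round(cc,2),W[:,2].round(2))
W=cv2.resize(B[110:330,180:460],None,fx=2.5,fy=2.5,interpolation=cv2.INTER_CUBIC);cv2.imwrite('pics/c13.png',W)"
```

```text
[ 0.99 -0.01  0.99 -0.09] brass 181.21 -0.0054 ends tilt 0.0008
[ 0.99 -0.01  0.99 -0.08] brass 181.21 -0.0054 ends tilt 0.0007
[ 0.99 -0.02  0.99 -0.07] brass 181.18 -0.0066 ends tilt 0.0005
mean 0.0007
bottle 1.0 [-0.02 -0.01]
roll 0.98 [-0.03 -0.06]
cup 0.75 [ 0.05 -0.19]
blue 0.56 [ 1.43 -0.95]
orange 0.77 [ 0.08 -0.13]
```

View pics/c13.png

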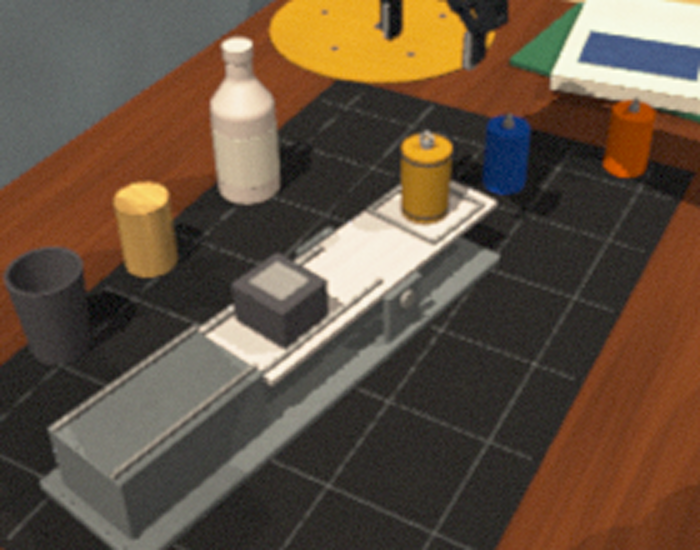

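The picture shows the weight upright in the pan at (426,178), the block square between the rails at (280,300), and the bottle, roll and cup where they started. Handing in.

```bash
python3 -c "
from workcell import bot
print(bot.job_done())"
```

```text
the job is handed in; nothing more can be done
None
```

The job is handed in at about 25 s on the clock. The brass weight stands upright in the pan, and the tray rests level with both loads on it and the arm clear. I set the weight down first. I then slid the block off its ledge onto the tray without lifting it, nudged it inward, about 5 mm back out, and in again by about 3 mm.

**Tilt:** comparing both tray ends with the empty, level tray gave +0.0002 rad, then +0.0007 rad about a second later. The cruder brass-centroid cue disagreed a little, reading about -0.005 rad. It had read about 0.004 rad lower than the tray ends on an earlier frame too, so I trusted the ends.

**Bystanders:** the bottle and the wooden roll match their starting images to within 0.1 px, and the pen cup to within 0.2 px, though the cup's match was weaker. The check on the blue decoy gave a poor match (correlation 0.56, apparent shift 1.4 px), probably because of changed shading; by eye it has not moved.

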